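# Clamp a pager into the contact test jig

## Robot

A 6-joint arm with a two-finger parallel gripper is mounted at the origin on a cart in front of the work surface, level with it; the furniture and walls round the work are solid. World frame = base frame: x ahead of the robot, y to its left, z up, the work surface at z = 0. Lengths are in m, angles in rad, forces in N, time in s.
With the tool pointing down it reaches from about 0.275 to 0.825 m from the base axis. Payload 5.2 kg.
Tool frame: the origin (TCP) lies midway between the tips of the shut fingers; the grasp point (between the pads) lies 19 mm behind it (arm.tcp_to_grasp is the distance from the TCP to the grasp point, in m); z points along the fingers, y is the line along which they close (so a half turn about z gives the same grasp; the last joint's range is limited). The gripper opens to 93 mm and grips with 3 to 60 N. Pads are 15 mm wide; open, the fingers measure 128 mm over their backs; the gripper's body (75 mm by 188 mm) begins 65 mm behind the grasp point.
Start: joints at [0.923, 0.259, 1.535, -0, 1.348, -0.203], TCP at [0.237, 0.496, 0.219] pointing down, gripper open.
Joint ranges: [-3.14, 3.14], [-0.91, 2.08], [0.19, 2.58], [-1.22, 4.36], [0.22, 2.71], [-3.12, 3.12]. Speed limits (rad/s): [2.57, 2.57, 3.14, 3.14, 3.14, 3.14].

## Interface

Orientations are given as a rotation vector (axis times angle).
In Python, from bench import arm gives the robot as it stands.
- The arm moves only by the tool send_rows, never from a script. Its argument "rows" is a list of rows, each an object with "rotation": the turn, a rotation vector about the tool's x, y, z as a fraction of full scale, a list of three; "delta_pos": the shift along the tool's x, y, z as a fraction of full scale, a list of three; "jaw": the opening, from -1 (shut) to 1 (fully open). A call has 1 to 5 rows; each row is the pose to reach, as a shift and turn from the pose commanded when the call began, along the tool's axes at that moment, turning the shorter way round; what a row does not reach only later rows make up. Full scale, the value 1, is 0.1 m for a shift and pi rad for a turn. A row lasts 1/8 s, in which the tool goes at most 62.5 mm and 10.7 degrees, less where a joint would pass 70% of its speed; a pose out of reach is approached as far as the arm can. A call with a number of a shift or a turn outside -1 to 1 is refused whole. A call with a gripper value outside its range is refused whole. The fingers move at their own pace and stop on an object; "squeeze" is the grip in N (left out, the last holds). Time passes only in rows, so rows that repeat a pose let the fingers close. It gives the time, the measured TCP pose, the force, the opening and the grip force at its end, in the units of the state.
- arm.get_state(): the state, without advancing time (a new reading comes with each control period).
- arm.grab_frame(name): name is "side" or "top" or "wrist"; returns a dict with "color" (400x640x3 uint8, red, green, blue), "camera_matrix" (3x3 intrinsics, pixels), "rvec" (rotation vector, rad) and "tvec" (3), from world to camera coordinates, as OpenCV has them; the wrist camera has in their place "mount" (4x4, takes a point from camera to tool coordinates, whose origin is the TCP and whose axes are the flange's). Camera axes: x right, y down, z forward; pixel columns grow to the right and rows downward; lengths in m; the calibration is good to about 2 mm. The wrist camera is an equidistant fisheye: a pixel r from the principal point sees the ray r / f radians off the axis. A picture is of the moment at which its call begins: read the wrist's pose just before it. There is no depth.
- arm.job_done(): hands the job in; it is judged then, once.
Trained networks look in the newest picture that a camera, given by its name, has taken for a name from the list of things; names that differ only in an ending like _2 or _b are one class to them, and where a whole thing is asked for, a point or a joint stands for the part that bears it (a point fixed in the world has none). Each returns a list of dicts, best first, with "conf" (0 to 1); they miss things now and then, are a little off and sometimes report something else, mostly with a low value. They report only what shows in the picture. A call takes as long as a camera call. They do not tell look-alikes from the thing itself.
- arm.recognise(target, camera): "rect" ([left, top, right, bottom] in pixels, round what is visible of it).
The state is a dict: "t": time; "qpos": joint angles; "joint_vel": joint speeds; "joint_torque": joint torques, N m; "eef_pos": TCP position; "orientation": TCP orientation; "wrist_force": force on the tool from outside, world axes, zero at the start; "torque": the same for the moment, N m; "finger_gap": finger opening in m; "finger_force": force on a finger pad.
Only numpy, scipy, OpenCV 4.12 (cv2) and the standard library are available. Lean on these libraries where they do the work, as an engineer would, in place of code of your own. Each camera call takes 0.05 s, during which the arm holds its last target. There are 200 camera calls.

## Task

Get the pager ready for its contact test: take it from the channel tray, where only its ends can be gripped, set it down on the bare desk and let go, then take it again by its long sides and lay it flat, screen up, between the end stops of the test jig, either way round. Then press the sprung clamp arm down onto it until the hook at the front catches the arm and holds it by itself. Leave the other small things where they are.

Things in the scene. Friction and masses are not known exactly. Their poses are not given: they have to be found in the camera images.
- pager: pager, a small flat box with a rounded yellow case and a dark screen on top: 34 (its x) x 52 (its y) x 13 mm high, about 35 g. Origin: centre of its underside. It starts flat, screen up, in one of the two channels of the tray, long side along the channel. It can be gripped across its ends (52 mm) or its long sides (34 mm).
- tray: grey channel tray, fixed, 91 (x) x 150 (y) mm. Origin: centre of its underside; its floor is 5 mm above. Two channels along y, 38 mm wide, 142 mm long, centred at x = -21.5 and +21.5 mm; the rib between (5 mm thick) reaches 18 mm, level with the pager's top, the rim 19 mm. In a channel only the pager's ends are free, with 25 mm or more of empty channel beyond each.
- test_jig: contact test jig, fixed: grey base plate 150 x 100 mm whose top is 22 mm above the desk, black end stops, aluminium hinge cheeks at the far (+x) side, steel hook at the near (-x) side. Origin: on the desk under the middle of the nest; z up, x from the nest to the hinge, y along the hinge.
- nest (a point): middle of the nest, on top of the white bed, 36 mm above the desk. The pager lies here, long side along the jig's x. End stops 56.4 mm apart wrap 7 mm round its corners (38.4 mm between the wings), upright to 6 mm above the bed, then flaring to 13 mm as a lead-in. Its long sides stay open for fingers over 42 mm, down to 14 mm below the bed; the +x end is blocked by arm and hinge.
- float_bed (a joint): how far the floating bed is pushed down, m: 0 up, 0.006 at most. Springs carry it: 1 N to start it and 0.8 N per mm. It is about 3.4 mm down when the arm is latched on a pager that lies home; the pager alone does not sink it.
- clamp_arm (a joint): angle of the clamp arm, rad: 0 level (lower stop), 1.5 open, almost upright, where a spring holds it (0.15 N m open, 0.6 level); let go unlatched, it springs open. The hook snaps over below about 0.015: press right to the stop, about 10 N on the pad; latched it rests at 0.02. Arm 30 wide, 10 mm thick; the hook takes the bar across its end, 130 mm from the hinge axis.
- hinge_axis (a point): middle of the hinge axis of the clamp arm, 75 mm from the nest along the jig's +x, 58 mm above the desk; the axis runs along the jig's y.
- press_pad (a point): middle of the black ribbed pad on the arm's outer face, where it is pressed; moves with the arm. Pad 31 mm along the arm, 28 across. The point lies 99 mm from the hinge axis along the arm and 8 mm off the plane of axis and arm. Its z axis is the outward normal: up when the arm is level, away from the nest (the jig's +x) when it is open.
- hook (a joint): angle of the steel hook at the front of the jig, rad: 0 upright (its spring holds it), growing as the end of the arm pushes it outwards, to the jig's -x, in passing (up to about 0.15). When latched it reaches in to 127 mm from the hinge axis and stands about 12 mm above the pad's level: press nearer to the hinge than that.
- car_fob: black car key fob, 34 x 60 x 13 mm, in the other channel of the tray; leave it there. Origin: centre of its underside.
- coin_cell: button cell, 24 mm across, 10 mm high, lying on the desk behind the work; leave it. Origin: centre of its underside.
- tape_roll: roll of tape lying behind the work, 81 mm across, 19 mm high; leave it. Origin: centre of its underside.
- loupe: black eye loupe standing on the desk, 38 mm across, 37 mm high; leave it. Origin: centre of its underside.
- flat_screen: flat screen on an aluminium foot, fixed, 490 mm wide (its y) and 427 mm high, behind the tray: keep the arm clear of it. Origin: centre of its underside. The panel starts 47 mm above the desk, its front 54 mm before the origin (to its -x, towards the robot); the flat foot, 8 mm high and 180 mm wide, reaches 78 mm before it.
- film_can: small canister with a grey cap, 31 mm across, 64 mm high, standing to the right of the jig; leave it. Origin: centre of its underside.
Not all that is in view belongs to the job. Of the things like the pager, leave any that is green or purple; of the rest the larger one is meant.

How it is judged:
By the outcome, as a careful person would: the job done as asked, in the order asked, and still so for the second after the job is handed in, with the robot touching nothing.
It also fails if it takes over 72 s, if anything falls off the work surface, if the arm or the gripper's body presses on something with over 40 N, if the wrist force passes 120 N, or if a joint passes its speed limit or range.

## Working session

There is one attempt and no reset: what is moved stays moved. The work goes in short steps, Python scripts to look and compute and a tool call to move; the robot and the scene stay as the last step left them, time stands still between calls to the robot, and variables do not carry over. Pictures are saved under pics/ and viewed, at most 10 in all, crops included, and the job is handed in when it is done.

Besides the shell and the picture viewer there is one more tool, called after ">>>" as name([rows], argument=value, ...), one row to a line, values as JSON. send_rows: Moves the arm, as the interface text tells. Shift numbers are shares of 0.1 m and turn numbers shares of pi rad, none past 1 either way. Its arguments: {"type":"object","properties":{"rows":{"type":"array","items":{"type":"object","properties":{"rotation":{"type":"array","items":{"type":"number","minimum":-1,"maximum":1}},"delta_pos":{"type":"array","items":{"type":"number","minimum":-1,"maximum":1}},"jaw":{"type":"number"}}}},"squeeze":{"type":"number"}},"required":["rows"]}

```bash
mkdir -p pics; cat > h.py <<'E'
import numpy as np, cv2
from bench import arm
from scipy.spatial.transform import Rotation as R
def grab(n):
    s=arm.get_state(); f=arm.grab_frame(n); f['s']=s; return f
def save(f,name,crop=None,scale=1):
    im=f['color'][:,:,::-1]
    if crop: im=im[crop[1]:crop[3],crop[0]:crop[2]]
    if scale!=1: im=cv2.resize(im,None,fx=scale,fy=scale,interpolation=cv2.INTER_CUBIC)
    cv2.imwrite('pics/'+name,im)
def ray(f,uv):
    K=np.array(f['camera_matrix'])
    if 'mount' in f:
        p=np.array([(uv[0]-K[0,2])/K[0,0],(uv[1]-K[1,2])/K[1,1]]);r=np.linalg.norm(p)
        d=np.array([*(p/max(r,1e-9)*np.sin(r)),np.cos(r)])
        M=np.array(f['mount']);T=np.eye(4);T[:3,:3]=R.from_rotvec(f['s']['orientation']).as_matrix();T[:3,3]=f['s']['eef_pos']
        W=T@M; return W[:3,3],W[:3,:3]@d
    Rm=R.from_rotvec(np.ravel(f['rvec'])).as_matrix();t=np.ravel(f['tvec'])
    d=np.linalg.inv(K)@np.array([uv[0],uv[1],1.])
    return -Rm.T@t,Rm.T@d
def onz(f,uv,z):
    o,d=ray(f,uv); return o+d*(z-o[2])/d[2]
def proj(f,P):
    K=np.array(f['camera_matrix']);P=np.atleast_2d(P)
    if 'mount' in f:
        M=np.array(f['mount']);T=np.eye(4);T[:3,:3]=R.from_rotvec(f['s']['orientation']).as_matrix();T[:3,3]=f['s']['eef_pos']
        W=np.linalg.inv(T@M);c=P@W[:3,:3].T+W[:3,3]
        th=np.arctan2(np.hypot(c[:,0],c[:,1]),c[:,2]);a=np.arctan2(c[:,1],c[:,0])
        return np.c_[K[0,0]*th*np.cos(a)+K[0,2],K[1,1]*th*np.sin(a)+K[1,2]]
    return cv2.projectPoints(P.astype(float),np.ravel(f['rvec']),np.ravel(f['tvec']),K,None)[0][:,0]
E
python3 - <<'E'
from h import *
for n in ['top','side','wrist']:
    f=grab(n);save(f,n+'0.png')
    for k in ['pager','tray','test_jig','clamp_arm','press_pad','hook','car_fob','film_can']:
        print(n,k,[(np.round(r['rect']).astype(int).tolist(),round(r['conf'],2)) for r in arm.recognise(k,n)[:4]])
    if n!='wrist': print(np.round(ray(f,(320,200)),3))
print(arm.get_state())
E
```

```text
top pager [([175, 267, 196, 279], 0.71), ([195, 229, 210, 241], 0.67), ([246, 221, 267, 239], 0.61)]
top tray [([221, 215, 282, 264], 0.62)]
top test_jig [([359, 193, 400, 258], 0.74)]
top clamp_arm [([374, 188, 397, 200], 0.72), ([222, 215, 282, 263], 0.24)]
top press_pad [([374, 189, 394, 205], 0.45)]
top hook []
top car_fob [([236, 240, 262, 254], 0.59)]
top film_can []
[[ 0.39  -0.189  1.249]
 [ 0.143 -0.009 -0.99 ]]
side pager [([287, 164, 298, 167], 0.56), ([270, 162, 273, 164], 0.44)]
side tray [([278, 173, 309, 201], 0.72)]
side test_jig [([303, 236, 320, 245], 0.31)]
side clamp_arm [([328, 197, 338, 234], 0.55)]
side press_pad [([326, 195, 341, 236], 0.68)]
side hook []
side car_fob [([300, 234, 316, 246], 0.51), ([283, 177, 295, 186], 0.46)]
side film_can [([285, 281, 296, 303], 0.84)]
[[ 0.455 -1.133  0.813]
 [ 0.073  0.777 -0.625]]
wrist pager []
wrist tray []
wrist test_jig []
wrist clamp_arm []
wrist press_pad []
wrist hook []
wrist car_fob []
wrist film_can []
{'t': 1.35, 'qpos': array([ 9.23162289e-01,  2.58596105e-01,  1.53499866e+00,  2.96181609e-05,
        1.34801506e+00, -2.02778638e-01]), 'joint_vel': array([ 0.00046227,  0.00098027,  0.00014914, -0.00075502,  0.00044514,
       -0.00065637]), 'joint_torque': array([-1.16841122e-03, -4.37207866e+01, -2.84299225e+01,  7.17807398e-02,
        3.16228846e-02, -2.97038946e-05]), 'eef_pos': array([0.23663967, 0.49649147, 0.21865538]), 'orientation': array([-6.93032229e-01, -3.06416398e+00,  5.85749346e-06]), 'wrist_force': array([0.04492681, 0.78544757, 0.26532319]), 'torque': array([ 0.0168753 ,  0.00628623, -0.03424868]), 'finger_force': 0.0, 'finger_gap': 0.09299578093863299}
```

View pics/top0.png

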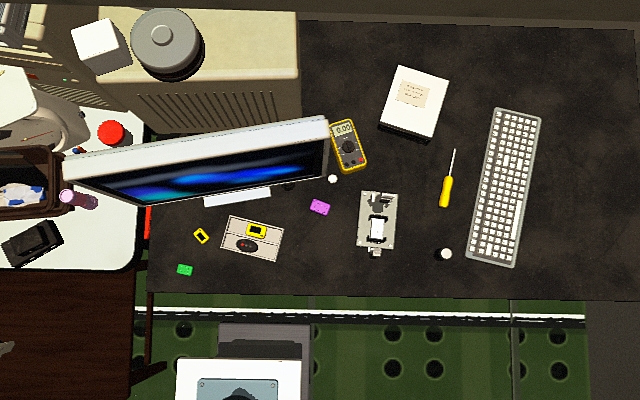

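View pics/side0.png

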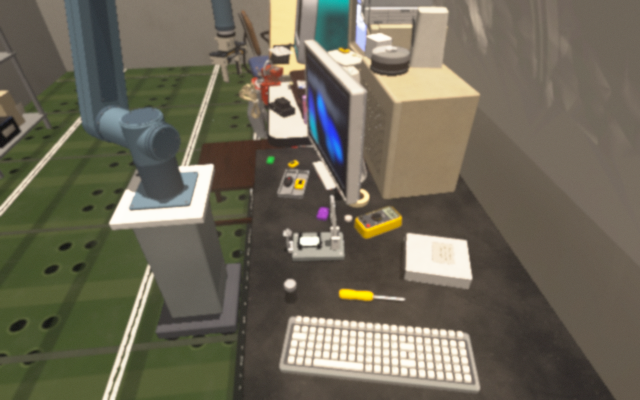

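Top view: tray around (252,238), with the yellow pager in its far channel at (256,230) and the fob at (247,246). The jig is at (377,220) with its arm open towards the screen. Look-alikes are the small yellow one (201,236), the green one (185,269) and the purple one (320,207). The side view agrees.

```bash
python3 - <<'E'
from h import *
f=grab('top')
print('pager',onz(f,(256.5,230),.018).round(3))
for c in [(228,215),(284,229),(277,263),(221,248)]: print('tray',onz(f,c,.019).round(3))
for c in [(361,191),(396,193),(393,249),(357,248)]: print('jig',onz(f,c,.022).round(3))
print('bed',onz(f,(377,229),.036).round(3),'hook',onz(f,(374.5,252),.05).round(3))
for c in [(446,254)]: print('can',onz(f,c,.064).round(3))
for c in [(320,207),(332,179),(201,236)]: print(onz(f,c,.01).round(3))
for c in [(205,205),(270,195),(145,210)]: print('screen',onz(f,c,.02).round(3))
s=arm.get_state();print(R.from_rotvec(s['orientation']).as_matrix().round(3))
w=grab('wrist');print(np.array(w['mount']).round(3),w['camera_matrix'])
E
```

```text
pager [ 0.484 -0.033  0.018]
tray [0.522 0.044 0.019]
tray [ 0.488 -0.106  0.019]
tray [ 0.398 -0.09   0.019]
tray [0.434 0.058 0.019]
jig [ 0.594 -0.309  0.022]
jig [ 0.591 -0.403  0.022]
jig [ 0.441 -0.395  0.022]
jig [ 0.441 -0.3    0.022]
bed [ 0.492 -0.351  0.036] hook [ 0.431 -0.342  0.05 ]
can [ 0.429 -0.524  0.064]
[ 0.55 -0.2   0.01]
[ 0.627 -0.231  0.01 ]
[0.465 0.114 0.01 ]
screen [0.547 0.106 0.02 ]
screen [ 0.578 -0.066  0.02 ]
screen [0.53  0.263 0.02 ]
[[-0.903  0.43   0.   ]
 [ 0.43   0.903 -0.   ]
 [-0.    -0.    -1.   ]]
[[-0.    -0.956 -0.294  0.081]
 [ 1.    -0.     0.    -0.002]
 [-0.    -0.294  0.956 -0.166]
 [ 0.     0.     0.     1.   ]] [[309.70691629   0.         324.47517812]
 [  0.         309.70691629 198.82229449]
 [  0.           0.           1.        ]]
```

>>> send_rows([
  {"delta_pos": [-0.9,-0.74,0.1],"rotation": [0,0,0],"jaw": 1},
  {"delta_pos": [-0.9,-0.74,0.1],"rotation": [0,0,0],"jaw": 1},
  {"delta_pos": [-0.9,-0.74,0.1],"rotation": [0,0,0],"jaw": 1},
])

```text
t: 1.82
eef_pos: [0.287, 0.3884, 0.2085]
orientation: [0.699, 3.063, -0.002]
wrist_force: [-0.6, 0.2, 0.8]
finger_gap: 0.0929
finger_force: 0.0
```

>>> send_rows([
  {"delta_pos": [-0.9,-0.74,0.1],"rotation": [0,0,0],"jaw": 1},
  {"delta_pos": [-0.9,-0.74,0.1],"rotation": [0,0,0],"jaw": 1},
  {"delta_pos": [-0.9,-0.74,0.1],"rotation": [0,0,0],"jaw": 1},
])

```text
t: 2.2
eef_pos: [0.3367, 0.2839, 0.1987]
orientation: [0.7, 3.062, -0.0]
wrist_force: [0.6, 0.6, -1.3]
finger_gap: 0.0929
finger_force: 0.0
```

>>> send_rows([
  {"delta_pos": [-0.9,-0.74,0.1],"rotation": [0,0,0],"jaw": 1},
  {"delta_pos": [-0.9,-0.74,0.1],"rotation": [0,0,0],"jaw": 1},
  {"delta_pos": [-0.9,-0.74,0.1],"rotation": [0,0,0],"jaw": 1},
])

```text
t: 2.58
eef_pos: [0.3863, 0.1789, 0.1887]
orientation: [0.699, 3.062, 0.0]
wrist_force: [-0.1, 0.9, 0.9]
finger_gap: 0.0933
finger_force: 0.0
```

>>> send_rows([
  {"delta_pos": [-0.9,-0.74,0.1],"rotation": [0,0,0],"jaw": 1},
  {"delta_pos": [-0.9,-0.74,0.1],"rotation": [0,0,0],"jaw": 1},
  {"delta_pos": [-0.9,-0.74,0.1],"rotation": [0,0,0],"jaw": 1},
])

```text
t: 2.95
eef_pos: [0.4358, 0.074, 0.1787]
orientation: [0.698, 3.063, 0.001]
wrist_force: [-1.0, 0.7, -0.1]
finger_gap: 0.0931
finger_force: 0.0
```

>>> send_rows([
  {"delta_pos": [-0.9,-0.74,0.1],"rotation": [0,0,-0.07],"jaw": 1},
  {"delta_pos": [-0.9,-0.74,0.1],"rotation": [0,0,-0.07],"jaw": 1},
  {"delta_pos": [-0.9,-0.74,0.1],"rotation": [0,0,-0.07],"jaw": 1},
  {"delta_pos": [-0.9,-0.74,0.1],"rotation": [0,0,-0.07],"jaw": 1},
])

```text
t: 3.45
eef_pos: [0.4833, -0.0286, 0.1685]
orientation: [-0.351, -3.121, -0.002]
wrist_force: [0.0, 0.4, -0.3]
finger_gap: 0.0931
finger_force: 0.0
```

```bash
cat > tray.py <<'E'
from h import *
f=grab('wrist');save(f,'wtray.png')
s=f['s'];print(s['t'],s['eef_pos'].round(4));print(R.from_rotvec(s['orientation']).as_matrix().round(3))
for k in ['pager','tray','car_fob']:
    for r in arm.recognise(k,'wrist')[:3]:
        q=r['rect'];print(k,np.round(q),round(r['conf'],2),onz(f,((q[0]+q[2])/2,(q[1]+q[3])/2),.018).round(4))
hsv=cv2.cvtColor(f['color'],cv2.COLOR_RGB2HSV)
m=cv2.inRange(hsv,(20,120,80),(35,255,255));cs,_=cv2.findContours(m,cv2.RETR_EXTERNAL,cv2.CHAIN_APPROX_NONE)
for c in cs:
    if cv2.contourArea(c)<200: continue
    P=np.array([onz(f,p,.014)[:2] for p in c[:,0].astype(float)]).astype(np.float32)
    (cx,cy),(w,h),a=cv2.minAreaRect(P*1000);print('yellow',c[:,0].mean(0),cx,cy,w,h,a)
E
python3 tray.py
```

```text
3.45 [ 0.4833 -0.0286  0.1685]
[[-0.975  0.222 -0.001]
 [ 0.222  0.975  0.002]
 [ 0.001  0.001 -1.   ]]
pager [183. 246. 213. 274.] 0.81 [ 0.5407 -0.2034  0.018 ]
pager [426. 124. 464. 159.] 0.63 [0.4649 0.1071 0.018 ]
pager [294. 170. 349. 203.] 0.61 [ 0.4847 -0.0337  0.018 ]
tray [253. 122. 399. 208.] 0.62 [ 0.463  -0.0241  0.018 ]
tray [296. 168. 347. 199.] 0.21 [ 0.4814 -0.0334  0.018 ]
car_fob [304. 131. 362. 159.] 0.87 [ 0.4443 -0.012   0.018 ]
yellow [321.4375     184.47916667] 482.92535400390625 -33.78620147705078 51.5159797668457 35.36246871948242 77.12028503417969
yellow [444.75       141.42045455] 465.49554443359375 108.914794921875 41.28469467163086 25.942699432373047 43.65568923950195
```

View pics/wtray.png

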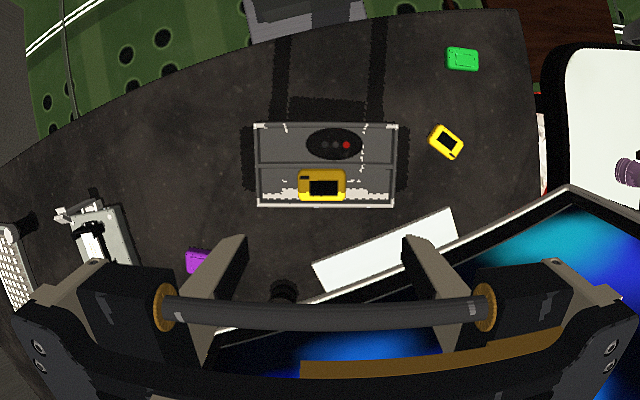

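The tray pager shows at (321,185) and the small yellow one at (445,141). The gripper is already in line with the channel, so I'll descend.

>>> send_rows([
  {"delta_pos": [-0.01,-0.05,0.5],"rotation": [0,0,0],"jaw": 0.5},
  {"delta_pos": [-0.01,-0.05,1],"rotation": [0,0,0],"jaw": 0.5},
  {"delta_pos": [-0.01,-0.05,1],"rotation": [0,0,0],"jaw": 0.5},
  {"delta_pos": [-0.01,-0.05,1],"rotation": [0,0,0],"jaw": 0.5},
])

```text
t: 4.15
eef_pos: [0.4845, -0.0359, 0.0702]
orientation: [0.351, 3.12, -0.0]
wrist_force: [0.4, 0.3, 1.2]
finger_gap: 0.0699
finger_force: 0.0
```

>>> send_rows([
  {"delta_pos": [0,0,0.3],"rotation": [0,0,0],"jaw": 0.5},
  {"delta_pos": [0,0,0.6],"rotation": [0,0,0],"jaw": 0.5},
  {"delta_pos": [0,0,0.6],"rotation": [0,0,0],"jaw": 0.5},
])

```text
t: 4.53
eef_pos: [0.4836, -0.036, 0.0093]
orientation: [-0.352, -3.121, -0.0]
wrist_force: [-0.3, -0.7, -0.6]
finger_gap: 0.0694
finger_force: 0.0
```

>>> send_rows([
  {"delta_pos": [0,0,0],"rotation": [0,0,0],"jaw": -0.2},
  {"delta_pos": [0,0,0],"rotation": [0,0,0],"jaw": -0.2},
  {"delta_pos": [0,0,0],"rotation": [0,0,0],"jaw": -0.2},
  {"delta_pos": [0,0,0],"rotation": [0,0,0],"jaw": -0.2},
], squeeze=12)

```text
t: 5.03
eef_pos: [0.4849, -0.0365, 0.0103]
orientation: [0.352, 3.119, -0.001]
wrist_force: [-0.0, 1.8, 8.1]
finger_gap: 0.0519
finger_force: 12.0
```

>>> send_rows([
  {"delta_pos": [0,0,-0.3],"rotation": [0,0,0],"jaw": -0.2},
  {"delta_pos": [0,0,-0.7],"rotation": [0,0,0],"jaw": -0.2},
  {"delta_pos": [0,0,-0.7],"rotation": [0,0,0],"jaw": -0.2},
])

```text
t: 5.4
eef_pos: [0.486, -0.037, 0.0819]
orientation: [0.352, 3.115, -0.002]
wrist_force: [0.6, -0.3, -0.8]
finger_gap: 0.0516
finger_force: 12.0
```

```bash
python3 - <<'E'
from h import *
f=grab('wrist');save(f,'lift.png',(160,80,480,320),2);s=f['s'];print(s['qpos'].round(3),s['finger_gap'],s['eef_pos'])
E
```

```text
[-0.305  0.286  1.871 -0.     0.978 -1.651] 0.051620694679341037 [ 0.48600519 -0.03696995  0.08188438]
```

View pics/lift.png

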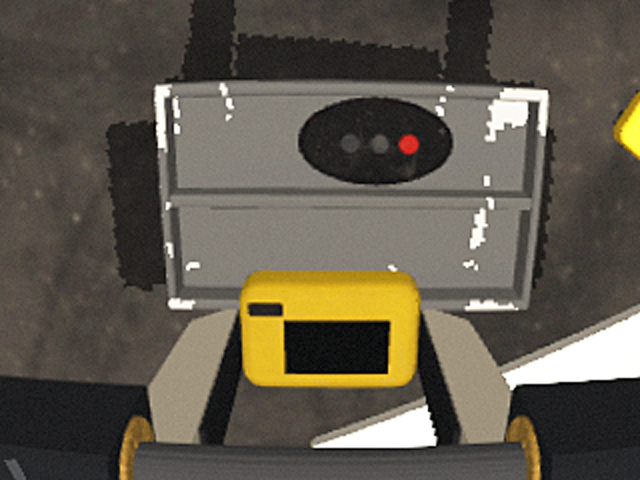

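The pager is held squarely by its ends, centred at about (330,325) in this crop. I'll carry it to bare desk and turn it 90° on the way.

>>> send_rows([
  {"delta_pos": [0.2,-0.86,0],"rotation": [0,0,0],"jaw": -0.2},
  {"delta_pos": [0.2,-0.86,0],"rotation": [0,0,0],"jaw": -0.2},
  {"delta_pos": [0.2,-0.86,0],"rotation": [0,0,0],"jaw": -0.2},
])

```text
t: 5.82
eef_pos: [0.4435, -0.1164, 0.0777]
orientation: [-0.357, -3.119, -0.001]
wrist_force: [0.5, 0.6, -0.5]
finger_gap: 0.0519
finger_force: 12.0
```

>>> send_rows([
  {"delta_pos": [0,-0.86,0],"rotation": [0,0,0.25],"jaw": -0.2},
  {"delta_pos": [0,-0.86,0],"rotation": [0,0,0.25],"jaw": -0.2},
  {"delta_pos": [0,-0.86,0],"rotation": [0,0,0.25],"jaw": -0.2},
  {"delta_pos": [0,-0.86,0],"rotation": [0,0,0.25],"jaw": -0.2},
  {"delta_pos": [0,-0.86,0],"rotation": [0,0,0.25],"jaw": -0.2},
])

```text
t: 6.45
eef_pos: [0.4257, -0.1984, 0.0779]
orientation: [-1.519, -2.748, -0.001]
wrist_force: [-0.2, -0.3, -0.4]
finger_gap: 0.052
finger_force: 12.0
```

>>> send_rows([
  {"delta_pos": [0,0,0],"rotation": [0,0,0.25],"jaw": -0.2},
  {"delta_pos": [0,0,0],"rotation": [0,0,0.25],"jaw": -0.2},
  {"delta_pos": [0,0,0],"rotation": [0,0,0.25],"jaw": -0.2},
  {"delta_pos": [0,0,0],"rotation": [0,0,0.25],"jaw": -0.2},
  {"delta_pos": [0,0,0],"rotation": [0,0,0.25],"jaw": -0.2},
])

```text
t: 7.08
eef_pos: [0.4257, -0.1987, 0.0783]
orientation: [-2.453, -1.961, 0.0]
wrist_force: [0.1, -0.2, -0.6]
finger_gap: 0.0517
finger_force: 12.0
```

```bash
python3 - <<'E'
from h import *
f=grab('wrist');save(f,'carry.png');s=f['s'];print(s['qpos'].round(3),s['finger_gap'],s['eef_pos']);print(R.from_rotvec(s['orientation']).as_matrix().round(3))
E
```

```text
[-0.675  0.267  1.91   0.     0.966 -0.453] 0.05166022684832431 [ 0.42574744 -0.19871885  0.07833323]
[[ 0.22   0.975 -0.   ]
 [ 0.975 -0.22   0.001]
 [ 0.    -0.001 -1.   ]]
```

View pics/carry.png

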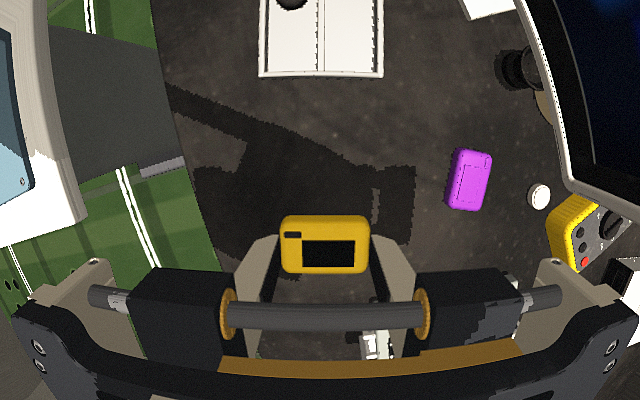

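The pager is level over bare desk at (325,244), and the purple one (468,180) is well clear. Setting it down and letting go.

>>> send_rows([
  {"delta_pos": [0,0,0.35],"rotation": [0,0,0],"jaw": -0.2},
  {"delta_pos": [0,0,0.6],"rotation": [0,0,0],"jaw": -0.2},
  {"delta_pos": [0,0,0.7],"rotation": [0,0,0],"jaw": -0.2},
  {"delta_pos": [0,0,0.72],"rotation": [0,0,0],"jaw": -0.2},
  {"delta_pos": [0,0,0.72],"rotation": [0,0,0],"jaw": -0.2},
])

```text
t: 7.75
eef_pos: [0.4262, -0.1997, 0.0072]
orientation: [2.455, 1.959, 0.0]
wrist_force: [-0.2, -0.1, 0.3]
finger_gap: 0.052
finger_force: 12.0
```

>>> send_rows([
  {"delta_pos": [0,0,0],"rotation": [0,0,0],"jaw": 0.5},
  {"delta_pos": [0,0,0],"rotation": [0,0,0],"jaw": 0.5},
  {"delta_pos": [0,0,0],"rotation": [0,0,0],"jaw": 0.5},
])

```text
t: 8.12
eef_pos: [0.4259, -0.1996, 0.007]
orientation: [2.456, 1.958, 0.0]
wrist_force: [0.8, 0.4, -0.1]
finger_gap: 0.0694
finger_force: 0.0
```

>>> send_rows([
  {"delta_pos": [0,0,-0.3],"rotation": [0,0,0],"jaw": 0.5},
  {"delta_pos": [0,0,-0.9],"rotation": [0,0,0],"jaw": 0.5},
  {"delta_pos": [0,0,-0.9],"rotation": [0,0,0],"jaw": 0.5},
])

```text
t: 8.5
eef_pos: [0.4284, -0.2016, 0.1009]
orientation: [2.449, 1.953, 0.003]
wrist_force: [0.3, -0.3, 0.5]
finger_gap: 0.0697
finger_force: 0.0
```

>>> send_rows([
  {"delta_pos": [0,0,0],"rotation": [0,0,-0.25],"jaw": 0.4},
  {"delta_pos": [0,0,0],"rotation": [0,0,-0.25],"jaw": 0.4},
  {"delta_pos": [0,0,0],"rotation": [0,0,-0.25],"jaw": 0.4},
  {"delta_pos": [0,0,0],"rotation": [0,0,-0.25],"jaw": 0.4},
  {"delta_pos": [0,0,0],"rotation": [0,0,-0.25],"jaw": 0.4},
])

```text
t: 9.12
eef_pos: [0.4252, -0.1991, 0.0959]
orientation: [-1.519, -2.748, -0.0]
wrist_force: [0.3, 0.3, -0.2]
finger_gap: 0.0647
finger_force: 0.0
```

>>> send_rows([
  {"delta_pos": [0,0,0],"rotation": [0,0,-0.25],"jaw": 0.4},
  {"delta_pos": [0,0,0],"rotation": [0,0,-0.25],"jaw": 0.4},
  {"delta_pos": [0,0,0],"rotation": [0,0,-0.25],"jaw": 0.4},
  {"delta_pos": [0,0,0],"rotation": [0,0,-0.25],"jaw": 0.4},
  {"delta_pos": [0,0,0],"rotation": [0,0,-0.25],"jaw": 0.4},
])

```text
t: 9.75
eef_pos: [0.4254, -0.1993, 0.0963]
orientation: [-0.356, -3.121, -0.001]
wrist_force: [0.1, -0.8, -0.1]
finger_gap: 0.065
finger_force: 0.0
```

```bash
sed -i 's/wtray.png/desk.png/; s/,\.014)/,.009)/' tray.py; python3 tray.py
```

```text
9.75 [ 0.4254 -0.1993  0.0963]
[[-0.974  0.225 -0.001]
 [ 0.225  0.974  0.   ]
 [ 0.001  0.    -1.   ]]
pager [306. 173. 350. 232.] 0.69 [ 0.4228 -0.1976  0.018 ]
pager [598.  83. 624. 107.] 0.69 [0.3738 0.1311 0.018 ]
pager [586. 160. 608. 193.] 0.58 [0.462  0.0998 0.018 ]
tray [431. 152. 574. 250.] 0.83 [ 0.4584 -0.0384  0.018 ]
car_fob [494. 162. 546. 195.] 0.93 [ 0.4406 -0.0164  0.018 ]
yellow [327.10055866 202.82122905] 426.6416931152344 -199.05636596679688 34.74061584472656 54.49061584472656 76.93959045410156
yellow [595.51219512 176.85365854] 465.1773681640625 107.39762878417969 49.052284240722656 29.11567497253418 44.77114486694336
```

View pics/desk.png

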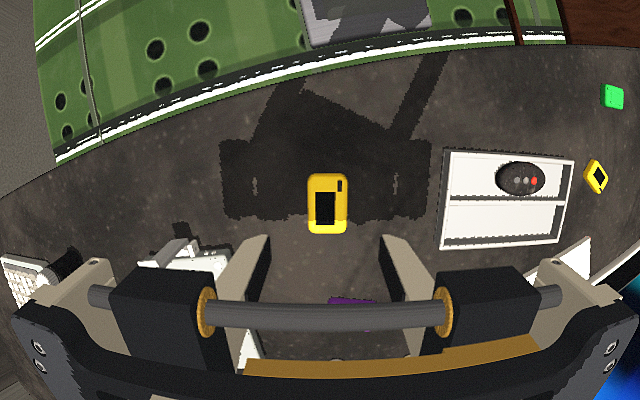

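The pager is alone on the desk at (327,203), flat and in line with the gripper, and the tray holds only the fob. Gripping it by its long sides.

>>> send_rows([
  {"delta_pos": [-0.01,0,0.5],"rotation": [0,0,0],"jaw": 0.4},
  {"delta_pos": [-0.01,0,0.85],"rotation": [0,0,0],"jaw": 0.4},
  {"delta_pos": [-0.01,0,0.91],"rotation": [0,0,0],"jaw": 0.4},
  {"delta_pos": [-0.01,0,0.91],"rotation": [0,0,0],"jaw": 0.4},
])

```text
t: 10.45
eef_pos: [0.4269, -0.1998, 0.006]
orientation: [-0.354, -3.121, -0.0]
wrist_force: [1.0, 0.7, -0.2]
finger_gap: 0.065
finger_force: 0.0
```

>>> send_rows([
  {"delta_pos": [0,0,0],"rotation": [0,0,0],"jaw": -0.6},
  {"delta_pos": [0,0,0],"rotation": [0,0,0],"jaw": -0.6},
  {"delta_pos": [0,0,0],"rotation": [0,0,0],"jaw": -0.6},
  {"delta_pos": [0,0,0],"rotation": [0,0,0],"jaw": -0.6},
  {"delta_pos": [0,0,0],"rotation": [0,0,0],"jaw": -0.6},
], squeeze=12)

```text
t: 11.08
eef_pos: [0.4269, -0.1998, 0.0061]
orientation: [0.353, 3.121, -0.001]
wrist_force: [-0.0, 0.1, 5.4]
finger_gap: 0.0338
finger_force: 12.0
```

>>> send_rows([
  {"delta_pos": [0,0,-0.5],"rotation": [0,0,0],"jaw": -0.6},
  {"delta_pos": [0,0,-1],"rotation": [0,0,0],"jaw": -0.6},
  {"delta_pos": [0,0,-1],"rotation": [0,0,0],"jaw": -0.6},
])

```text
t: 11.45
eef_pos: [0.4289, -0.2014, 0.1091]
orientation: [0.352, 3.115, -0.007]
wrist_force: [-0.2, 0.1, -1.4]
finger_gap: 0.0339
finger_force: 12.0
```

>>> send_rows([
  {"delta_pos": [0.2,-0.8,-0.7],"rotation": [0,0,0.05],"jaw": -0.6},
  {"delta_pos": [0.2,-0.8,-0.7],"rotation": [0,0,0.05],"jaw": -0.6},
  {"delta_pos": [0.2,-0.8,-0.7],"rotation": [0,0,0.05],"jaw": -0.6},
  {"delta_pos": [0.2,-0.8,-0.7],"rotation": [0,0,0.05],"jaw": -0.6},
])

```text
t: 11.95
eef_pos: [0.3886, -0.2721, 0.174]
orientation: [-0.597, -3.082, -0.003]
wrist_force: [0.3, 0.4, -0.1]
finger_gap: 0.0341
finger_force: 12.0
```

```bash
python3 - <<'E'
from h import *
f=grab('wrist');save(f,'jig.png');s=f['s'];print(s['qpos'].round(3),s['finger_gap'],s['eef_pos']);print(R.from_rotvec(s['orientation']).as_matrix().round(3))
E
```

```text
[-0.847  0.162  1.774  0.     1.209 -2.035] 0.03412456215138462 [ 0.38859786 -0.27209141  0.17395507]
[[-0.928  0.373 -0.002]
 [ 0.373  0.928  0.003]
 [ 0.003  0.002 -1.   ]]
```

View pics/jig.png

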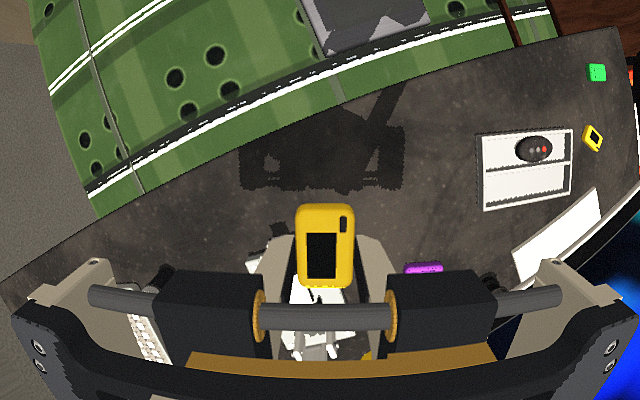

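The pager is held by its long sides at (325,243), but the jig is hidden behind the hand. I'll move to a pose that shows it.

>>> send_rows([
  {"delta_pos": [-0.6,0.35,-0.2],"rotation": [0,0,-0.1],"jaw": -0.6},
  {"delta_pos": [-0.6,0.35,-0.2],"rotation": [0,0,-0.1],"jaw": -0.6},
  {"delta_pos": [-0.6,0.35,-0.2],"rotation": [0,0,-0.1],"jaw": -0.6},
])

```text
t: 12.38
eef_pos: [0.4584, -0.2613, 0.1941]
orientation: [-0.104, -3.138, -0.003]
wrist_force: [-0.3, -0.1, -0.1]
finger_gap: 0.0338
finger_force: 12.0
```

>>> send_rows([
  {"delta_pos": [-0.7,0.14,-0.2],"rotation": [0,0,0],"jaw": -0.6},
  {"delta_pos": [-0.7,0.14,-0.2],"rotation": [0,0,0],"jaw": -0.6},
  {"delta_pos": [-0.7,0.14,-0.2],"rotation": [0,0,0],"jaw": -0.6},
])

```text
t: 12.75
eef_pos: [0.5283, -0.2532, 0.2146]
orientation: [-0.107, -3.138, -0.001]
wrist_force: [-0.1, -0.4, -0.5]
finger_gap: 0.0338
finger_force: 12.0
```

```bash
python3 - <<'E'
from h import *
import pickle
f=grab('wrist');s=f['s'];print(s['qpos'].round(3),s['finger_gap'],s['eef_pos']);print(R.from_rotvec(s['orientation']).as_matrix().round(3))
pickle.dump(f,open('jig.pkl','wb'))
for k in ['test_jig','clamp_arm','press_pad','hook']:
    print(k,[(np.round(r['rect']).astype(int).tolist(),round(r['conf'],2)) for r in arm.recognise(k,'wrist')[:2]])
c=proj(f,[[.49,-.35,.036]])[0].round().astype(int);print(c)
x0=max(0,c[0]-100);y0=max(0,c[1]-75);print(x0,y0);save(f,'jig2.png',(x0,y0,x0+200,y0+150),4)
E
```

```text
[-0.637  0.327  1.451 -0.     1.366 -2.14 ] 0.03380426260335742 [ 0.52827321 -0.25316268  0.2145856 ]
[[-0.998  0.068 -0.002]
 [ 0.068  0.998  0.001]
 [ 0.002  0.001 -1.   ]]
test_jig [([181, 93, 286, 272], 0.61)]
clamp_arm [([180, 218, 248, 272], 0.61), ([182, 93, 288, 270], 0.47)]
press_pad [([181, 222, 249, 272], 0.87)]
hook [([219, 92, 249, 115], 0.77)]
[240 153]
140 78
```

View pics/jig2.png

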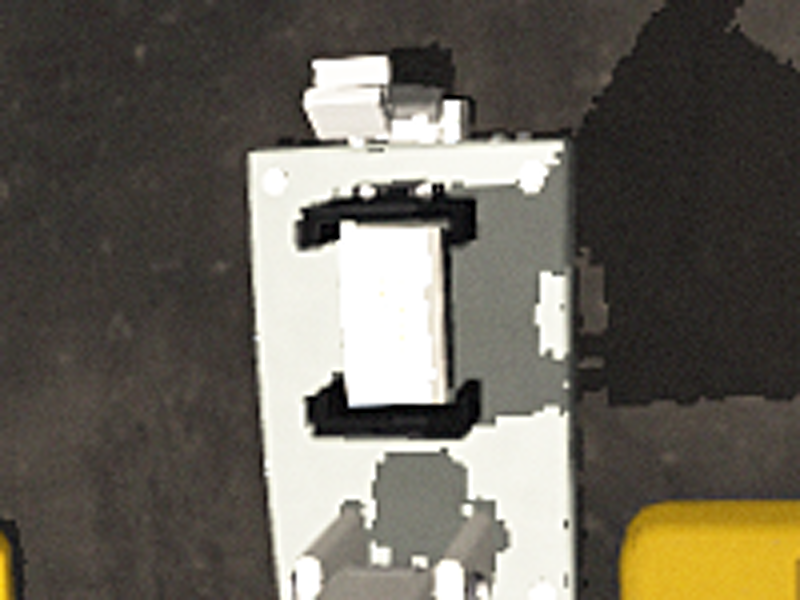

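```bash
python3 - <<'E'
from h import *
import pickle
f=pickle.load(open('jig.pkl','rb'))
g=lambda u,v,z:onz(f,(140+u/4-.375,78+v/4-.375),z)[:2]
def show(n,pts,z):
    P=np.array([g(*p,z) for p in pts]);print(n,P.round(4).tolist(),'mean',P.mean(0).round(4));return P
b=show('bed',[(342,223),(441,222),(447,403),(347,405)],.036)
d=(b[0]+b[1]-b[2]-b[3]);e=(b[1]+b[2]-b[0]-b[3]);print('len',np.linalg.norm(d)/2,'w',np.linalg.norm(e)/2,'yaw from x',np.degrees(np.arctan2(*-d[::-1]))%180)
st=show('stops',[(300,203),(477,198),(481,432),(311,437)],.046)
p=show('plate',[(250,152),(568,142),(575,600),(278,600)],.022)
for v in [p[2]-p[1],p[3]-p[0],p[0]-p[1]]: print('edge deg',np.degrees(np.arctan2(v[1],v[0])),np.linalg.norm(v))
show('hook bar',[(305,100),(385,100),(310,60),(390,60)],.07)
# pager long axis check in hand not needed
E
```

```text
bed [[0.466, -0.3649], [0.4689, -0.3354], [0.5215, -0.3398], [0.5196, -0.3706]] mean [ 0.494  -0.3527]
len 0.053330282861582534 w 0.030289459152287174 yaw from x 174.5747892552161
stops [[0.4584, -0.3735], [0.4627, -0.3221], [0.5285, -0.3283], [0.5261, -0.3798]] mean [ 0.4939 -0.3509]
plate [[0.4417, -0.3969], [0.4501, -0.299], [0.5907, -0.311], [0.5856, -0.4108]] mean [ 0.517  -0.3544]
edge deg -4.875333504433616 0.14113607706539527
edge deg -5.518505302141838 0.14456980560609178
edge deg -94.91605437308776 0.09821894658158556
hook bar [[0.431, -0.3602], [0.4338, -0.3386], [0.4207, -0.3579], [0.4237, -0.3363]] mean [ 0.4273 -0.3482]
```

The jig shows clearly: bed corners at crop (342,223)–(447,405), black stops round them, hook at (380,100). That puts the nest at about (0.494,-0.352) with yaw -5°. Moving above it.

>>> send_rows([
  {"delta_pos": [0.27,-1,0],"rotation": [0,0,0.006],"jaw": -0.6},
  {"delta_pos": [0.27,-1,0],"rotation": [0,0,0.006],"jaw": -0.6},
  {"delta_pos": [0.27,-1,0],"rotation": [0,0,0.006],"jaw": -0.6},
  {"delta_pos": [0.27,-1,0],"rotation": [0,0,0.006],"jaw": -0.6},
])

```text
t: 13.5
eef_pos: [0.4945, -0.3515, 0.2156]
orientation: [-0.138, -3.138, -0.001]
wrist_force: [-0.4, -0.3, -0.5]
finger_gap: 0.0339
finger_force: 12.0
```

>>> send_rows([
  {"delta_pos": [0,0,0.5],"rotation": [0,0,0],"jaw": -0.6},
  {"delta_pos": [0,0,1],"rotation": [0,0,0],"jaw": -0.6},
  {"delta_pos": [0,0,1],"rotation": [0,0,0],"jaw": -0.6},
  {"delta_pos": [0,0,1],"rotation": [0,0,0],"jaw": -0.6},
])

```text
t: 14.0
eef_pos: [0.4962, -0.3518, 0.1175]
orientation: [0.134, 3.137, -0.002]
wrist_force: [0.7, 0.4, 0.7]
finger_gap: 0.0336
finger_force: 12.0
```

>>> send_rows([
  {"delta_pos": [0,0,0.35],"rotation": [0,0,0],"jaw": -0.6},
  {"delta_pos": [0,0,0.4],"rotation": [0,0,0],"jaw": -0.6},
  {"delta_pos": [0,0,0.4],"rotation": [0,0,0],"jaw": -0.6},
  {"delta_pos": [0,0,0.4],"rotation": [0,0,0],"jaw": -0.6},
])

```text
t: 14.5
eef_pos: [0.496, -0.3527, 0.0776]
orientation: [0.136, 3.136, -0.003]
wrist_force: [0.1, -0.3, -0.3]
finger_gap: 0.0335
finger_force: 12.0
```

```bash
python3 - <<'E'
from h import *
f=grab('wrist');s=f['s'];print(s['finger_gap'],s['eef_pos'],s['wrist_force']);M=R.from_rotvec(s['orientation']).as_matrix();print(M.round(4))
print('tool delta to nest',M.T@(np.array([.494,-.352,.0425])-s['eef_pos']))
save(f,'above.png',(200,100,450,290),3.15)
E
```

```text
0.03345071651698484 [ 0.4959958  -0.35266999  0.07759001] [ 0.06122663 -0.33892698 -0.25962336]
[[-0.9963  0.0865  0.0021]
 [ 0.0865  0.9963 -0.0023]
 [-0.0023 -0.0021 -1.    ]]
tool delta to nest [0.00212796 0.00056728 0.03508406]
```

View pics/above.png

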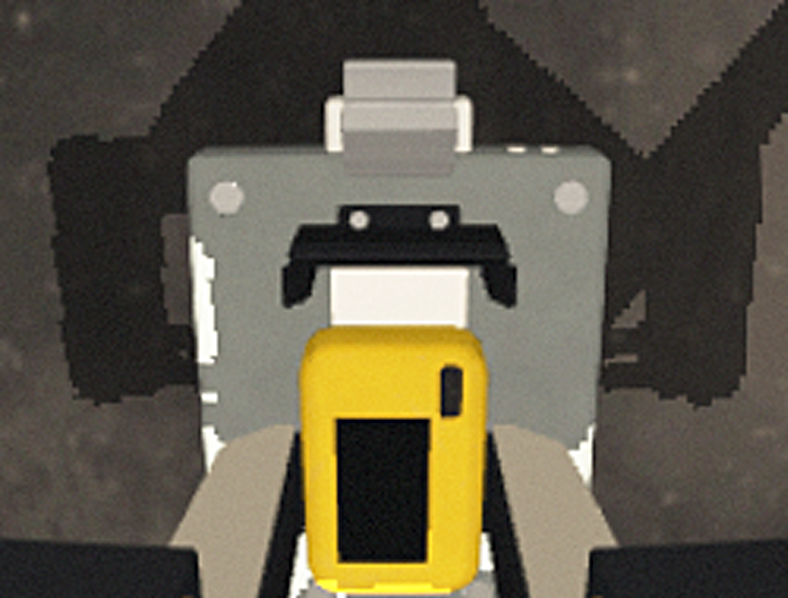

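Above the nest: the pager is centred on column 394 and the bed and stop on about 400, so it needs about 1 mm of shift. I'll put numbers on that.

```bash
python3 - <<'E'
from h import *
f=grab('wrist');s=f['s'];M=R.from_rotvec(s['orientation']).as_matrix()
g=lambda u,v,z:(M.T@(onz(f,(200+(u+.5)/3.15-.5,100+(v+.5)/3.15-.5),z)-s['eef_pos'])*1000).round(2)
print('tool mm; bed',g(330,268,.036),g(469,268,.036))
print('stop tips low',g(283,306,.042),g(516,306,.042),'top',g(283,266,.049),g(516,266,.049))
print('stop inner',g(400,265,.040))
print('screws',g(227,198,.023),g(571,198,.023))
print('pager side mid',g(302,380,.079),g(487,380,.079),'near end',g(394,327,.079),'far end',g(394,592,.079))
E
```

```text
tool mm; bed [ 28.02 -15.72  41.33] [28.04 14.87 41.27]
stop tips low [ 21.09 -25.7   35.36] [21.12 24.81 35.27] top [ 31.84 -24.59  28.34] [31.87 23.59 28.25]
stop inner [29.72 -0.35 37.3 ]
screws [ 41.51 -40.3   54.34] [41.56 39.38 54.2 ]
pager side mid [ 18.22 -18.33  -1.65] [18.25 15.19 -1.71] near end [28.35 -1.66 -1.7 ] far end [-27.42  -1.65  -1.58]
```

>>> send_rows([
  {"delta_pos": [0.015,0.01,0.1],"rotation": [0,0,0],"jaw": -0.6},
  {"delta_pos": [0.015,0.01,0.2],"rotation": [0,0,0],"jaw": -0.6},
  {"delta_pos": [0.015,0.01,0.27],"rotation": [0,0,0],"jaw": -0.6},
  {"delta_pos": [0.015,0.01,0.31],"rotation": [0,0,0],"jaw": -0.6},
  {"delta_pos": [0.015,0.01,0.31],"rotation": [0,0,0],"jaw": -0.6},
])

```text
t: 15.22
eef_pos: [0.4935, -0.3505, 0.0441]
orientation: [-0.136, -3.138, -0.001]
wrist_force: [0.5, 0.7, -0.8]
finger_gap: 0.0338
finger_force: 12.0
```

>>> send_rows([
  {"delta_pos": [0,0,0.02],"rotation": [0,0,0],"jaw": -0.6},
  {"delta_pos": [0,0,0.03],"rotation": [0,0,0],"jaw": -0.6},
  {"delta_pos": [0,0,0.04],"rotation": [0,0,0],"jaw": -0.6},
  {"delta_pos": [0,0,0.04],"rotation": [0,0,0],"jaw": -0.6},
])

```text
t: 15.72
eef_pos: [0.4938, -0.3508, 0.0409]
orientation: [0.136, 3.138, -0.001]
wrist_force: [0.4, 0.5, 1.2]
finger_gap: 0.0335
finger_force: 12.0
```

```bash
python3 - <<'E'
from h import *
f=grab('wrist');s=f['s'];print(s['finger_gap'],s['eef_pos'],s['wrist_force'],s['torque'])
save(f,'in.png',(200,100,450,290),3.15)
E
```

```text
0.033544026162794026 [ 0.49381071 -0.35081507  0.04094396] [0.40677754 0.46017573 1.15712546] [ 0.08989162 -0.00834767 -0.07067916]
```

View pics/in.png

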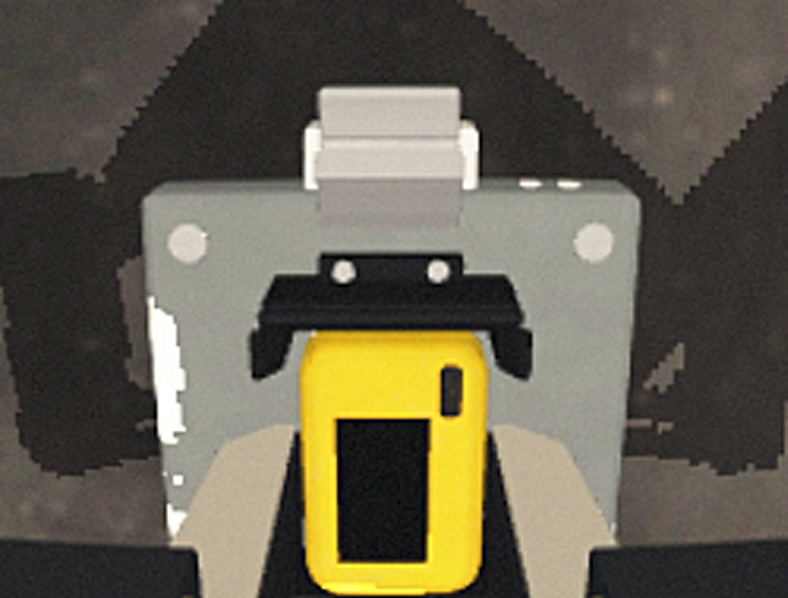

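The pager sits between the stops, centred on about 394, with light contact (1.2 N). Letting go, rising and closing the fingers.

>>> send_rows([
  {"delta_pos": [0,0,0],"rotation": [0,0,0],"jaw": 0.0},
  {"delta_pos": [0,0,0],"rotation": [0,0,0],"jaw": 0.1},
  {"delta_pos": [0,0,0],"rotation": [0,0,0],"jaw": 0.1},
])

```text
t: 16.15
eef_pos: [0.4936, -0.3506, 0.0406]
orientation: [-0.136, -3.139, -0.0]
wrist_force: [0.4, 0.2, -0.1]
finger_gap: 0.0506
finger_force: 0.0
```

>>> send_rows([
  {"delta_pos": [0,0,-0.2],"rotation": [0,0,0],"jaw": 0.1},
  {"delta_pos": [0,0,-0.6],"rotation": [0,0,0],"jaw": 0.1},
  {"delta_pos": [0,0,-1],"rotation": [0,0,0],"jaw": 0.1},
  {"delta_pos": [0,0,-1],"rotation": [0,0,0],"jaw": 0.1},
])

```text
t: 16.65
eef_pos: [0.4954, -0.3524, 0.1445]
orientation: [0.136, 3.133, -0.008]
wrist_force: [0.4, -1.0, -0.5]
finger_gap: 0.0517
finger_force: 0.0
```

```bash
cat > chk.py <<'E'
from h import *
import sys
f=grab('wrist');s=f['s'];M=R.from_rotvec(s['orientation']).as_matrix()
u=np.array([.9962,-.0872]);v=np.array([.0872,.9962]);N=np.array([.494,-.3515])
d=s['eef_pos'][:2]-N;print('tcp jig mm',d@u*1000,d@v*1000,s['eef_pos'][2]*1000,'F',s['wrist_force'].round(1),'yaw',np.degrees(np.arctan2(-M[1,0],-M[0,0])),'tilt',M[:,2].round(4))
print('q',s['qpos'].round(3))
z=float(sys.argv[1])
hsv=cv2.cvtColor(f['color'],cv2.COLOR_RGB2HSV)
m=cv2.inRange(hsv,(20,120,80),(35,255,255));cs,_=cv2.findContours(m,cv2.RETR_EXTERNAL,cv2.CHAIN_APPROX_NONE)
for c in cs:
    if cv2.contourArea(c)<200: continue
    P=np.array([(onz(f,p,z)[:2]-N)@np.c_[u,v] for p in c[:,0].astype(float)]).astype(np.float32)
    print('yellow',cv2.minAreaRect(P*1000))
for k in ['hook','clamp_arm','press_pad']: print(k,[(np.round(r['rect']),round(r['conf'],2)) for r in arm.recognise(k,'wrist')[:1]],[(np.round(r['rect']),round(r['conf'],2)) for r in arm.recognise(k,'side')[:1]] if arm.grab_frame('side') else 0)
E
python3 chk.py .044
```

```text
tcp jig mm 1.5068665207882093 -0.7362982701297369 144.45482362721688 F [ 0.4 -1.  -0.5] yaw -4.956934330251751 tilt [ 0.0051 -0.0054 -1.    ]
q [-0.801  0.412  1.501 -0.     1.22  -2.286]
yellow ((71.3973159790039, -158.77333068847656), (23.441593170166016, 27.098337173461914), 78.52204132080078)
yellow ((-0.8449077606201172, -1.083047866821289), (34.073150634765625, 53.762351989746094), 89.73027038574219)
hook [(array([313., 115., 341., 142.]), 0.71)] [(array([330., 194., 336., 237.]), 0.52)]
clamp_arm [(array([302., 273., 349., 363.]), 0.86)] [(array([327., 194., 339., 235.]), 0.7)]
press_pad [(array([301., 273., 350., 363.]), 0.85)] [(array([328., 198., 341., 238.]), 0.46)]
```

The pager lies in the nest, aligned to 0.3° and within about 1 mm. Next I'll close the fingers and go up, over and down behind the open arm.

>>> send_rows([
  {"delta_pos": [0,0,-0.6],"rotation": [0,0,0],"jaw": -1},
  {"delta_pos": [0,0,-1],"rotation": [0,0,0],"jaw": -1},
  {"delta_pos": [0,0,-1],"rotation": [0,0,0],"jaw": -1},
])

```text
t: 17.52
eef_pos: [0.4952, -0.3521, 0.2446]
orientation: [0.136, 3.133, -0.008]
wrist_force: [-0.1, 0.4, 0.4]
finger_gap: 0.026
finger_force: 0.0
```

>>> send_rows([
  {"delta_pos": [-0.5,0,0],"rotation": [0,0,0],"jaw": -1},
  {"delta_pos": [-1,0,0],"rotation": [0,0,0],"jaw": -1},
  {"delta_pos": [-1,0,0],"rotation": [0,0,0],"jaw": -1},
  {"delta_pos": [-1,0,0],"rotation": [0,0,0],"jaw": -1},
])

```text
t: 18.02
eef_pos: [0.5925, -0.3588, 0.2388]
orientation: [-0.135, -3.136, -0.003]
wrist_force: [-0.4, -0.1, 0.8]
finger_gap: 0.0008
finger_force: 0.0
```

>>> send_rows([
  {"delta_pos": [-0.15,0,0],"rotation": [0,0,0],"jaw": -1},
  {"delta_pos": [-0.15,0,0.4],"rotation": [0,0,0],"jaw": -1},
  {"delta_pos": [-0.15,0,0.8],"rotation": [0,0,0],"jaw": -1},
  {"delta_pos": [-0.15,0,0.8],"rotation": [0,0,0],"jaw": -1},
  {"delta_pos": [-0.15,0,0.8],"rotation": [0,0,0],"jaw": -1},
])

```text
t: 18.65
eef_pos: [0.6081, -0.3613, 0.1626]
orientation: [0.137, 3.137, -0.002]
wrist_force: [0.9, -0.2, -0.1]
finger_gap: 0.0004
finger_force: 0.0
```

```bash
python3 chk.py .044
```

```text
tcp jig mm 114.56079492364354 0.20304130215014665 162.6404942131945 F [ 0.9 -0.2 -0.1] yaw -4.999697972802891 tilt [ 0.0015 -0.0014 -1.    ]
q [-0.693  0.576  1.186 -0.     1.377 -2.177]
yellow ((196.6508026123047, 88.02791595458984), (133.13397216796875, 67.0487289428711), 25.09098243713379)
yellow ((114.98484802246094, -163.61631774902344), (24.270870208740234, 83.22084045410156), 81.95061492919922)
yellow ((-54.64012145996094, 403.3014221191406), (40.88256072998047, 30.820045471191406), 50.52775573730469)
yellow ((-0.7701168060302734, -1.3345012664794922), (52.357540130615234, 34.30469512939453), 0.07159650325775146)
hook [(array([312.,   0., 337.,  25.]), 0.55)] [(array([284., 230., 291., 250.]), 0.47)]
clamp_arm [] [(array([327., 194., 342., 239.]), 0.6)]
press_pad [(array([293., 143., 359., 192.]), 0.86)] [(array([328., 198., 339., 238.]), 0.55)]
```

>>> send_rows([
  {"delta_pos": [0.31,0,0],"rotation": [0,0,0],"jaw": -1},
  {"delta_pos": [0.44,0,0],"rotation": [0,0,0],"jaw": -1},
  {"delta_pos": [0.57,0,0.03],"rotation": [0,0,0],"jaw": -1},
  {"delta_pos": [0.69,0,0.07],"rotation": [0,0,0],"jaw": -1},
  {"delta_pos": [0.81,0,0.12],"rotation": [0,0,0],"jaw": -1},
])

```text
t: 19.77
eef_pos: [0.5274, -0.3536, 0.1486]
orientation: [0.136, 3.138, -0.001]
wrist_force: [3.4, -0.9, 0.5]
finger_gap: 0.0004
finger_force: 1.3
```

```bash
python3 chk.py .044
```

```text
tcp jig mm 33.44170091192185 0.7851559367806246 148.6261827597747 F [ 3.4 -0.9  0.5] yaw -4.958035629208588 tilt [ 1.e-03 -5.e-04 -1.e+00]
q [-0.766  0.459  1.417  0.     1.265 -2.251]
yellow ((105.4655532836914, -162.8314971923828), (25.347156524658203, 86.59400939941406), 82.42333984375)
yellow ((-0.3196067810058594, -1.3939266204833984), (52.76442337036133, 33.46803283691406), 0.7699670791625977)
yellow ((-64.56501770019531, 401.17364501953125), (42.163665771484375, 29.76790428161621), 47.84697341918945)
hook [(array([313.,  75., 339., 108.]), 0.67)] [(array([286., 208., 346., 264.]), 0.63)]
clamp_arm [(array([292., 203., 354., 237.]), 0.62)] [(array([308., 205., 338., 236.]), 0.55)]
press_pad [(array([293., 206., 354., 241.]), 0.63)] [(array([309., 208., 339., 237.]), 0.82)]
```

The arm is following the fingers, with a force of 3.4 N. Continuing along the arc.

>>> send_rows([
  {"delta_pos": [0.1,0,0.07],"rotation": [0,0,0],"jaw": -1},
  {"delta_pos": [0.21,0,0.15],"rotation": [0,0,0],"jaw": -1},
  {"delta_pos": [0.3,0,0.24],"rotation": [0,0,0],"jaw": -1},
  {"delta_pos": [0.38,0,0.35],"rotation": [0,0,0],"jaw": -1},
  {"delta_pos": [0.43,0,0.44],"rotation": [0,0,0],"jaw": -1},
])

```text
t: 20.9
eef_pos: [0.484, -0.3499, 0.1039]
orientation: [-0.137, -3.138, -0.0]
wrist_force: [2.7, -0.8, 3.4]
finger_gap: 0.0007
finger_force: 1.9
```

>>> send_rows([
  {"delta_pos": [0.05,0,0.09],"rotation": [0,0,0],"jaw": -1},
  {"delta_pos": [0.08,0,0.17],"rotation": [0,0,0],"jaw": -1},
  {"delta_pos": [0.1,0,0.24],"rotation": [0,0,0],"jaw": -1},
  {"delta_pos": [0.12,0,0.28],"rotation": [0,0,0],"jaw": -1},
  {"delta_pos": [0.12,0,0.28],"rotation": [0,0,0],"jaw": -1},
])

```text
t: 21.52
eef_pos: [0.4737, -0.3491, 0.0771]
orientation: [0.136, 3.137, -0.001]
wrist_force: [4.9, 1.1, 4.9]
finger_gap: 0.0005
finger_force: 2.8
```

```bash
python3 chk.py .044
```

```text
tcp jig mm -20.42348398842046 0.6404711708528681 77.10160290813667 F [4.9 1.1 4.9] yaw -4.962796325552252 tilt [ 1.9e-03 -9.0e-04 -1.0e+00]
q [-8.250e-01  4.520e-01  1.623e+00  1.000e-03  1.065e+00 -2.310e+00]
yellow ((94.12730407714844, -157.50906372070312), (25.245166778564453, 40.511756896972656), 84.10504150390625)
hook [(array([308., 153., 343., 186.]), 0.95)] []
clamp_arm [(array([259., 150., 387., 355.]), 0.36)] [(array([289., 230., 338., 240.]), 0.9)]
press_pad [(array([297., 186., 352., 355.]), 0.62)] [(array([288., 228., 338., 241.]), 0.67)]
```

>>> send_rows([
  {"delta_pos": [0.02,0,0.04],"rotation": [0,0,0],"jaw": -1},
  {"delta_pos": [0.02,0,0.07],"rotation": [0,0,0],"jaw": -1},
  {"delta_pos": [0.02,0,0.09],"rotation": [0,0,0],"jaw": -1},
  {"delta_pos": [0.02,0,0.1],"rotation": [0,0,0],"jaw": -1},
  {"delta_pos": [0.02,0,0.1],"rotation": [0,0,0],"jaw": -1},
])

```text
t: 22.65
eef_pos: [0.4713, -0.349, 0.0671]
orientation: [0.136, 3.138, -0.001]
wrist_force: [4.6, 0.3, 6.4]
finger_gap: 0.0003
finger_force: 3.3
```

>>> send_rows([
  {"delta_pos": [0,0,0.01],"rotation": [0,0,0],"jaw": -1},
  {"delta_pos": [0,0,0.01],"rotation": [0,0,0],"jaw": -1},
])

```text
t: 22.9
eef_pos: [0.4712, -0.349, 0.0663]
orientation: [0.136, 3.138, -0.001]
wrist_force: [3.8, 1.2, 8.1]
finger_gap: 0.0005
finger_force: 4.0
```

>>> send_rows([
  {"delta_pos": [0,0,0.01],"rotation": [0,0,0],"jaw": -1},
  {"delta_pos": [0,0,0.01],"rotation": [0,0,0],"jaw": -1},
])

```text
t: 23.15
eef_pos: [0.4712, -0.349, 0.0662]
orientation: [0.136, 3.138, -0.002]
wrist_force: [2.5, 1.8, 13.1]
finger_gap: 0.0006
finger_force: 6.7
```

>>> send_rows([
  {"delta_pos": [0,0,0.01],"rotation": [0,0,0],"jaw": -1},
  {"delta_pos": [0,0,0.01],"rotation": [0,0,0],"jaw": -1},
])

```text
t: 23.4
eef_pos: [0.4713, -0.349, 0.0661]
orientation: [0.135, 3.137, -0.003]
wrist_force: [-0.3, 3.0, 19.9]
finger_gap: 0.0007
finger_force: 9.8
```

The arm has hit its stop: the force rose to 20 N with no further travel. I'll ease off slowly and see whether the hook holds.

>>> send_rows([
  {"delta_pos": [0,0,-0.04],"rotation": [0,0,0],"jaw": -1},
  {"delta_pos": [0,0,-0.07],"rotation": [0,0,0],"jaw": -1},
  {"delta_pos": [0,0,-0.1],"rotation": [0,0,0],"jaw": -1},
  {"delta_pos": [0,0,-0.1],"rotation": [0,0,0],"jaw": -1},
])

```text
t: 23.9
eef_pos: [0.4702, -0.3484, 0.0732]
orientation: [-0.136, -3.137, -0.001]
wrist_force: [0.3, -0.8, 0.3]
finger_gap: 0.0003
finger_force: 0.0
```

>>> send_rows([
  {"delta_pos": [0,0,-0.5],"rotation": [0,0,0],"jaw": -1},
  {"delta_pos": [0,0,-1],"rotation": [0,0,0],"jaw": -1},
  {"delta_pos": [0,0,-1],"rotation": [0,0,0],"jaw": -1},
])

```text
t: 24.28
eef_pos: [0.4725, -0.3506, 0.1778]
orientation: [0.136, 3.133, -0.009]
wrist_force: [0.8, -0.5, -0.5]
finger_gap: 0.0005
finger_force: 0.0
```

>>> send_rows([
  {"delta_pos": [0,0,-0.5],"rotation": [0,0,0],"jaw": -1},
  {"delta_pos": [0,0,-1],"rotation": [0,0,0],"jaw": -1},
  {"delta_pos": [0,0,-1],"rotation": [0,0,0],"jaw": -1},
])

```text
t: 24.65
eef_pos: [0.4719, -0.3499, 0.2767]
orientation: [0.136, 3.134, -0.007]
wrist_force: [0.1, 0.2, -1.6]
finger_gap: 0.0004
finger_force: 0.0
```

```bash
python3 chk.py .044; python3 - <<'E'
from h import *
f=grab('wrist')
u=np.array([.9962,-.0872]);v=np.array([.0872,.9962]);N=np.array([.494,-.3515])
J=lambda x,y,z:[*(N+u*x/1000+v*y/1000),z/1000]
P=lambda th:proj(f,[J(75-99*np.cos(th)+8*np.sin(th),0,58+99*np.sin(th)+8*np.cos(th)),J(75-130*np.cos(th),0,58+130*np.sin(th))]).round(0).tolist()
print('pad/tip px: latched',P(.02),'open',P(1.5))
for n in ['top','side']:
    arm.grab_frame(n)
    for k in ['pager','clamp_arm','car_fob','film_can']: print(n,k,[(np.round(r['rect']).astype(int).tolist(),round(r['conf'],2)) for r in arm.recognise(k,n)[:3]])
E
```

```text
tcp jig mm -22.189420517452913 -0.35908720526727284 276.7360182801934 F [ 0.1  0.2 -1.6] yaw -4.961554947847406 tilt [ 0.0041 -0.0047 -1.    ]
q [-0.828  0.292  1.349 -0.     1.494 -2.312]
yellow ((128.21083068847656, 76.25369262695312), (52.405303955078125, 20.962932586669922), 88.4350814819336)
yellow ((106.6080322265625, -168.55384826660156), (25.01593589782715, 88.5818099975586), 81.99498748779297)
yellow ((-70.31044006347656, 418.1764221191406), (42.41010284423828, 27.939903259277344), 48.72005844116211)
hook [(array([319., 132., 334., 148.]), 0.52)] [(array([281., 228., 291., 250.]), 0.49)]
clamp_arm [(array([312., 146., 337., 236.]), 0.64)] [(array([290., 228., 342., 239.]), 0.71)]
press_pad [] [(array([289., 230., 338., 241.]), 0.69)]
pad/tip px: latched [[325.0, 173.0], [325.0, 147.0]] open [[325.0, 283.0], [325.0, 291.0]]
top pager [([310, 199, 332, 216], 0.6), ([192, 228, 211, 242], 0.45)]
top clamp_arm [([369, 192, 385, 244], 0.52)]
top car_fob [([236, 241, 259, 252], 0.62)]
top film_can []
side pager [([316, 207, 328, 221], 0.67), ([267, 162, 271, 164], 0.57), ([302, 242, 318, 247], 0.4)]
side clamp_arm [([294, 230, 338, 239], 0.68)]
side car_fob [([281, 177, 297, 184], 0.53)]
side film_can [([276, 169, 307, 202], 0.63), ([284, 281, 297, 302], 0.49)]
```

The arm stays level with the gripper clear: its tip is at row 146, against 147 predicted for the latched position. The fob and canister are still in place.

```bash
python3 -c "
from bench import arm
print(arm.job_done())"
```

```text
the job is handed in; nothing more can be done
None
```

I moved the pager from the tray to the bare desk, regripped it by its long sides and laid it in the jig nest; the clamp arm was pressed to its stop and was still held down after the gripper backed off. The job is handed in, at about 25 s of the 72 s allowed.

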